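Find the heavy side of a flywheel on the balancing stand and hold it down

TASK

Turn the brake selector on the balancing stand to its middle, two-dot position so the flywheel is free and leave it there. Then turn the flywheel by hand to find its hidden heavy side by feel (its bearing is stiff, so it does not roll all the way down by itself), and finish still pinching the flywheel in the gripper, held still with its heavy side straight down. Leave the two white spacers beside the stand alone.

Things in the scene. Friction and masses are not known exactly. Their poses are not given: they have to be found in the camera images.
- axle (a point): Centre of the flywheel on its level axle, 95 mm above the bench. Frame: x along the axle (away from the robot at yaw 0), y left along the face, z up; fixed to the stand. Flywheel: plain aluminium disc, 120 mm diameter in the y-z plane (top 155, bottom 35 mm above the bench), 24 mm thick (x -12 to +12 mm), flat faces; the upper rim can be pinched across its thickness from above.
- stand: Fixed balancing stand, origin on the bench below the axle, same axes. Base plate 130 x 245 x 12 mm. One bearing post behind the disc (x +20 to +50 mm, 36 mm wide, up to 113 mm above the bench, below a pinch on the upper rim); nothing in front of the disc. At 105 mm to the right (-y) stands the column with the black brake knob, top 139 mm; two arms with rubber shoes turn with it at 95 mm.
- index (a point): Dark radial index slot (16 x 4 mm) on the disc's front face, 48 mm from the axle; turns with the disc. There are also six dark round spots. A 0.25 to 0.4 kg weight is sealed inside the disc, 36 mm off the axle, at an angle that differs every time and has nothing to do with the slot. Turning the disc by hand takes up to 0.25 N m; a pinch of some 30 N holds it.
- rotor (a joint): Disc angle (rad), endless; positive carries the top to the stand's -y (right, seen from the robot); 0: slot up. The bearing rubs: let go with the brake off, the disc rolls (1 to 2 s) towards heavy side down but sticks 20 to 45 degrees short, by the same unknown angle from either side. Let go within that angle of heavy side straight down or straight up, it stays where it is.
- brake_grip (a point): Centre of the brake knob's grip bar, on the knob's upright axis, 125 mm above the bench. Bar 11 mm wide, 46 mm long, 28 mm tall (111 to 139 mm above the bench), over a 44 mm round skirt; pinch it across the 11 mm from above, no lower than the skirt. A pale line marks the pointer end. At value 0.7 the bar lies along the stand's y, pointer to -y.
- brake (a joint): Brake knob angle (rad), positive counter-clockwise from above, three detents: 0 = one dot, shoe on the rim, disc held (the start); 0.7 = two dots, disc free; 1.4 = three dots, disc held again. Let go, it snaps to the nearest detent. Takes under 0.1 N m.
- spacer_1: White hex spacer, 16 x 18 x 30 mm, standing loose to the right of the stand; origin at the centre of its underside.
- spacer_2: White hex spacer, 16 x 18 x 30 mm, standing loose to the right of the stand; origin at the centre of its underside.

How it is judged:
On the way:
1. the brake selector is turned to the two-dot position, brake off (value of joint brake between 0.5 and 0.9 rad), for 0.2 s.
At the end, for the whole second after the job is handed in: The fingers still grip the flywheel (over 1 N) and it is still, its hidden weight within 15 degrees of straight below the axle, the brake selector in the two-dot position (all of step 1 and y of slug_c0 in the frame of axle between -0.0093 and 0.0093 m and z of slug_c0 in the frame of axle below 0 m and contact force between the fingers and rotor above 1 N and velocity of joint rotor between -0.15 and 0.15 rad/s); the arm keeps its last pose, push and grip.
It fails at once if a spacer is knocked away (moved more than 30 mm) (distance of any of spacer_1, spacer_2 from where it was at the start of the episode above 0.03 m).
It also fails if it takes over 72 s, if anything falls off the work surface, if the arm or the gripper's body presses on something with over 40 N, if the wrist force passes 120 N, or if a joint passes its speed limit or range.

ROBOT

A 6-joint arm with a two-finger parallel gripper is mounted at the origin on a cart in front of the work surface, level with it; the furniture and walls round the work are solid. World frame = base frame: x ahead of the robot, y to its left, z up, the work surface at z = 0. Lengths are in m, angles in rad, forces in N, time in s.
With the tool pointing down it reaches from about 0.35 to 0.975 m from the base axis. Payload 4.9 kg.
Tool frame: the origin (TCP) lies at the very end of the fingers, on their centre line; the grasp point (between the pads) lies 19 mm behind it; x points along the fingers, y is the direction in which the jaws open and shut, and the axes are right-handed (so a half turn about x gives the same grasp; the last joint's range is limited). The gripper opens to 85 mm and grips with 20 to 120 N. Pads are 22 mm wide; open, the fingers measure 114 mm over their backs; the gripper's body (76 mm by 85 mm) begins 54 mm behind the grasp point. The pads swing forward as they close: fully open they stand 13 mm farther back than shut.
Start: joints at [-1.246, 0.053, 1.613, -0, 1.476, -0.119], TCP at [0.268, -0.564, 0.231] pointing down, gripper open.
Joint ranges: [-3.01, 3.01], [-1.01, 2.22], [0.06, 2.58], [-1.02, 4.17], [0.09, 2.62], [-3.14, 3.14]. Speed limits (rad/s): [2.57, 2.57, 3.14, 3.14, 3.14, 3.14].

INTERFACE

Orientations are given as a rotation vector (axis times angle).
In Python, from station import ctrl gives the robot as it stands. The module is installed in compiled form; this text tells all that it offers.
- The arm moves only by the shell command python3 -m handwheel 'ROWS' [FORCE]. ROWS is JSON, one flat list of numbers, 7 for each row, row after row: the opening, from 0 (shut) to 1 (fully open), then the shift along the tool's x, y, z in m, then the turn, a rotation vector about the tool's x, y, z in degrees. A call has 1 to 12 rows; each row is the pose to reach, as a shift and turn from the pose commanded when the call began, along the tool's axes at that moment; what a row does not reach only later rows make up. A row lasts 1/12 s, in which the tool goes at most 41.7 mm and 7.16 degrees, less where a joint would pass 70% of its speed; a pose out of reach is approached as far as the arm can. A call with a gripper value outside its range is refused whole. The fingers move at their own pace and stop on an object; FORCE is the grip in N (left out, the last holds). Time passes only in rows, so rows that repeat a pose let the fingers close. It gives the time, the measured TCP pose, the force and the opening at its end, in the units of the state.
- ctrl.get_obs(): the state, without advancing time (a new reading comes with each control period).
- ctrl.get_image(name): name is "scene" or "top"; returns (picture, depth): 480x640x3 uint8, blue, green, red; 480x640 float32, m along the optical axis (not along the pixel's ray), 0 where there is no reading.
- ctrl.camera_params(name): a dict with "fov_y" (degrees; the focal length in pixels is half the picture's height over the tangent of half this angle, whatever the lens; pixels are square), "cx", "cy" (the principal point, pixels), "dist_coeffs" ([k1, k2, p1, p2, k3] as OpenCV has them; the pictures are not rectified), "R" (3x3) and "t" (3): a world point X has camera coordinates R X + t. Camera axes: x right, y down, z forward; pixel columns grow to the right and rows downward; lengths in m; the calibration is good to about 2 mm. A picture is of the moment at which its call begins. camera_params takes no time and is no camera call.
- ctrl.finish_job(): hands the job in, once; it reports no verdict.
The state is a dict: "t": time; "q": joint angles; "dq": joint speeds; "effort": joint torques, N m; "tool_pos": TCP position; "tool_rot": TCP orientation; "contact_force": force on the tool from outside, world axes, zero at the start; "wrist_torque": the same for the moment, N m; "opening": finger opening in m.
Only numpy, scipy, OpenCV 4.12 (cv2) and the standard library are available. Lean on these libraries where they do the work, as an engineer would, in place of code of your own. Each camera call takes 0.05 s, during which the arm holds its last target.

## Working session

There is one attempt and no reset: what is moved stays moved. The work goes in short steps, Python scripts to look and compute and a shell command to move; the robot and the scene stay as the last step left them, time stands still between calls to the robot, and variables do not carry over. Pictures are saved under pics/ and viewed, and the job is handed in when it is done.

```bash
mkdir -p pics
python3 - <<'E'
from station import ctrl
import cv2,numpy as np
for n in("scene","top"):
    p,d=ctrl.get_image(n); cv2.imwrite(f"pics/{n}0.png",p); np.save(f"pics/{n}0.npy",d)
    c=ctrl.camera_params(n); print(n,{k:np.round(np.array(v),4).tolist() for k,v in c.items()})
o=ctrl.get_obs(); print({k:np.round(v,4).tolist() for k,v in o.items()})
E
```

```text
scene {'fov_y': 46.0478, 'cx': 312.0085, 'cy': 234.8044, 'dist_coeffs': [0.046, 0.0, 0.0, 0.0, 0.0], 'R': [[-0.62, -0.7843, -0.0238], [-0.3694, 0.3185, -0.873], [0.6922, -0.5325, -0.4872]], 't': [0.4307, 0.2788, 0.5353]}
top {'fov_y': 51.8093, 'cx': 327.2672, 'cy': 247.564, 'dist_coeffs': [-0.0104, 0.0, 0.0, 0.0, 0.0], 'R': [[0.0237, -0.9997, 0.0039], [-0.9946, -0.024, -0.1011], [0.1012, -0.0015, -0.9949]], 't': [0.0764, 0.6195, 0.9022]}
{'t': 0.1, 'q': [-1.246, 0.0533, 1.6142, -0.0, 1.476, -0.119], 'dq': [-0.0003, 0.0011, -0.0044, -0.0002, -0.0003, -0.0016], 'effort': [0.0002, -39.4903, -37.1364, -0.0001, 0.0039, -0.0], 'tool_pos': [0.2682, -0.5639, 0.2302], 'tool_rot': [1.976, 0.4477, -1.9764], 'contact_force': [-0.1725, -0.5607, -0.3882], 'wrist_torque': [0.024, -0.0546, -0.016], 'opening': 0.0858}
```

View pics/scene0.png

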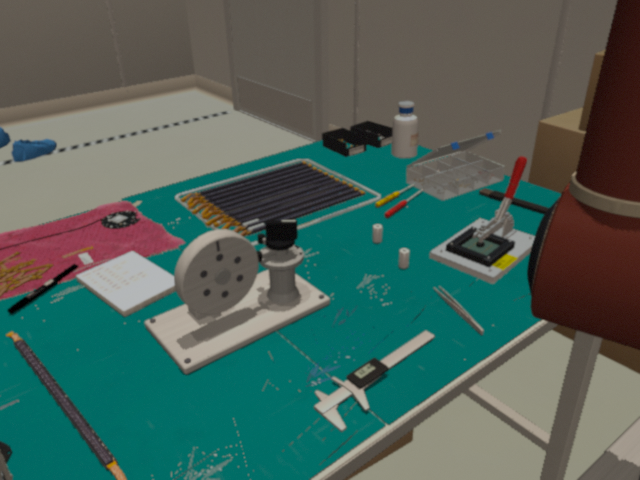

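View pics/top0.png

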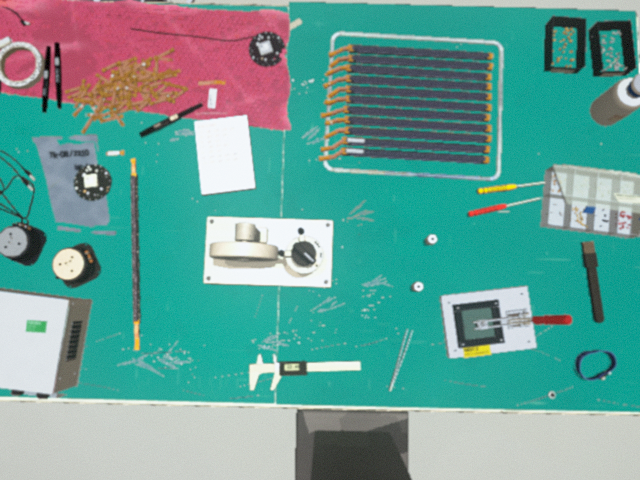

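```bash
cat > h.py <<'E'
import cv2,numpy as np
from station import ctrl
def cam(n):
    c=ctrl.camera_params(n); f=240/np.tan(np.radians(c["fov_y"])/2)
    K=np.array([[f,0,c["cx"]],[0,f,c["cy"]],[0,0,1]]); return K,np.array(c["dist_coeffs"],float),np.array(c["R"]),np.array(c["t"])
def ray(n,uv):
    K,D,R,t=cam(n); p=cv2.undistortPoints(np.array(uv,float).reshape(-1,1,2),K,D).reshape(-1,2)
    d=np.c_[p,np.ones(len(p))]@R; return -R.T@t,d
def onz(n,uv,z):
    o,d=ray(n,uv); return o+d*((z-o[2])/d[:,2])[:,None]
def onplane(n,uv,p0,nn):
    o,d=ray(n,uv); return o+d*(((np.array(p0)-o)@nn)/(d@nn))[:,None]
def dep(n,uv,D):
    o,d=ray(n,uv); uv=np.array(uv).reshape(-1,2).astype(int); return o+d*D[uv[:,1],uv[:,0]][:,None]
def proj(n,X):
    K,D,R,t=cam(n); return cv2.projectPoints(np.array(X,float).reshape(-1,1,3),cv2.Rodrigues(R)[0],t,K,D)[0].reshape(-1,2)
E
python3 - <<'E'
from h import *
p=cv2.imread("pics/top0.png")
cv2.imwrite("pics/topz.png",cv2.resize(p[205:300,190:345],(775,475),interpolation=cv2.INTER_CUBIC))
s=cv2.imread("pics/scene0.png")
cv2.imwrite("pics/scenez.png",cv2.resize(s[205:370,140:340],(800,660),interpolation=cv2.INTER_CUBIC)[:600])
hsv=cv2.cvtColor(p,cv2.COLOR_BGR2HSV); m=((hsv[...,1]<90)).astype(np.uint8)
sub=np.zeros_like(m); sub[205:300,190:345]=m[205:300,190:345]
cs,_=cv2.findContours(sub,0,2); c=max(cs,key=cv2.contourArea); r=cv2.minAreaRect(c); b=cv2.boxPoints(r); print(r,b)
W=onz("top",b,.012); print(W.round(4), [np.linalg.norm(W[i]-W[i-1]).round(4) for i in range(4)], W.mean(0))
for i in range(4):
    e=W[i]-W[i-1]; print(np.degrees(np.arctan2(e[1],e[0])))
m2=(hsv[...,1]<60)&(hsv[...,2]>190)
n,l,st,ce=cv2.connectedComponentsWithStats(m2.astype(np.uint8))
for k in range(1,n):
    if 400<ce[k][0]<450 and 220<ce[k][1]<300: print(ce[k],st[k],onz("top",ce[k],.03))
E
```

```text
((268.24468994140625, 251.41827392578125), (129.25135803222656, 68.51322174072266), 1.8087393045425415) [[202.56998 283.618  ]
 [204.73245 215.13893]
 [333.9194  219.21854]
 [331.75693 287.69763]]
[[0.5444 0.3281 0.012 ]
 [0.677  0.3304 0.012 ]
 [0.675  0.0796 0.012 ]
 [0.5426 0.0808 0.012 ]] [np.float64(0.2473), np.float64(0.1326), np.float64(0.2508), np.float64(0.1325)] [0.60974828 0.20472962 0.012     ]
89.57322286905448
1.0071774834024876
-90.44089093338565
179.4935834069408
[432.06557377 238.40983607] [428 234   9   9  61] [[ 0.63991312 -0.10716737  0.03      ]]
[418.2 286.1] [414 282   9   9  60] [[ 0.54902641 -0.0812961   0.03      ]]
```

View pics/topz.png

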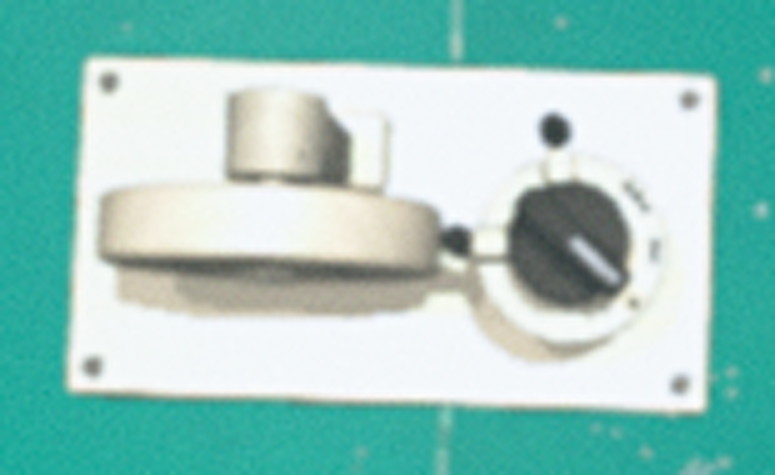

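View pics/scenez.png

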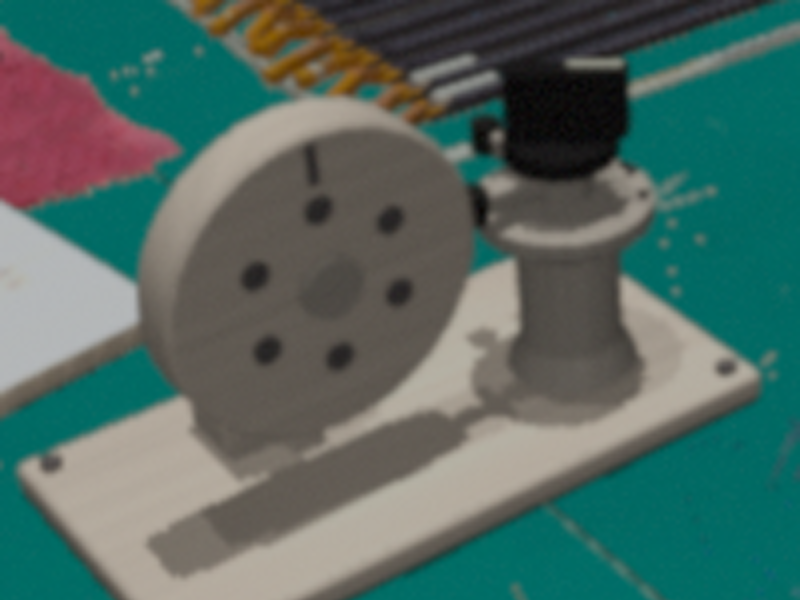

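Run:
```python
from h import *
f=lambda a:np.c_[190+(np.array(a)[:,0]+.5)/5-.5,205+(np.array(a)[:,1]+.5)/5-.5]
sc=onz("top",f([[109,82],[690,100],[680,384],[92,366]]),.012); print("screws",sc.round(4),sc.mean(0))
print("knob skirt", onz("top",f([[569,243]]),.111), "ptr line",onz("top",f([[574,240],[620,283]]),.139))
print("disc L/R",onz("top",f([[100,222],[440,240]]),.095))
# depth: top points
D=np.load("pics/top0.npy"); 
P=[];
uv=np.array([(u,v) for v in range(225,275) for u in range(205,330)]); X=dep("top",uv,D)
a=X[X[:,2]>.148]; print("z>.148",len(a),a.mean(0),a.min(0),a.max(0))
k=X[(X[:,1]<.16)&(X[:,2]>.13)]; print("knob bar",len(k),k.mean(0),k.min(0),k.max(0)); r=cv2.minAreaRect(k[:,:2].astype(np.float32)); print(r)
# scene front face plane fit from depth
D=np.load("pics/scene0.npy"); uv=np.array([(u,v) for v in range(243,310,2) for u in range(186,255,2)]); uv=np.array([q for q in uv if ((q[0]-221)/30)**2+((q[1]-276)/34)**2<1])
X=dep("scene",uv,D); c=np.median(X,0); 
for _ in range(4):
    u,s,v=np.linalg.svd(X-X.mean(0)); n=v[2]; e=(X-X.mean(0))@n; X=X[abs(e)<max(.002,1.5*e.std())]
print("face n",n,X.mean(0),e.std(),len(X))
```

```text
screws [[0.6658 0.3169 0.012 ]
 [0.6642 0.0916 0.012 ]
 [0.5543 0.0928 0.012 ]
 [0.5558 0.3182 0.012 ]] [0.6100212  0.20490969 0.012     ]
knob skirt [[0.59865737 0.13226541 0.111     ]] ptr line [[0.59720854 0.12931907 0.139     ]
 [0.58320517 0.11359898 0.139     ]]
disc L/R [[0.60351434 0.29809313 0.095     ]
 [0.6000473  0.17835646 0.095     ]]
z>.148 527 [0.5963921  0.22987967 0.19105154] [0.52306144 0.09261017 0.14801689] [0.61259329 0.2680433  0.95993627]
knob bar 207 [0.58812385 0.12523063 0.23825245] [0.52306144 0.09261017 0.13091177] [0.61492077 0.14880868 0.95993627]
((0.5723086595535278, 0.11314168572425842), (0.10462302714586258, 0.02100731059908867), 33.98515319824219)
face n [ 0.99999247 -0.00341081  0.00185214] [0.58831353 0.23924139 0.09359519] 0.0009026054179384931 619
```

```bash
cat >> h.py <<'E'
from scipy.spatial.transform import Rotation as Rn
def pose():
    o=ctrl.get_obs(); return np.array(o["tool_pos"]),Rn.from_rotvec(o["tool_rot"]),o
def target(yaw,tilt=0):
    """tool x down, tool y at world angle yaw (deg); then tilt about world x (deg)"""
    y=np.array([np.cos(np.radians(yaw)),np.sin(np.radians(yaw)),0]); x=np.array([0,0,-1.]); z=np.cross(x,y)
    return Rn.from_rotvec([np.radians(tilt),0,0])*Rn.from_matrix(np.c_[x,y,z])
def delta(p,R,p0=None,R0=None):
    a,b,_=pose(); p0=a if p0 is None else p0; R0=b if R0 is None else R0
    s=R0.inv().apply(np.array(p)-p0); r=np.degrees((R0.inv()*R).as_rotvec())
    print("shift",s.round(4),"norm",np.linalg.norm(s).round(3),"turn",r.round(2),np.linalg.norm(r).round(1))
E
python3 - <<'E'
from h import *
p,R,o=pose(); print(p,R.as_matrix().round(3),np.degrees(np.arctan2(*R.as_matrix()[1::-1,1])))
for y in(-40,140): print(y); delta([.599,.1325,.2],target(y))
E
```

```text
[ 0.26817491 -0.5639236   0.23019621] [[-0.001  0.429 -0.903]
 [ 0.002 -0.903 -0.429]
 [-1.    -0.002 -0.   ]] -64.57426716001181
-40
shift [ 0.0312 -0.4869 -0.5978] norm 0.772 turn [-24.57  -0.03   0.1 ] 24.6
140
shift [ 0.0312 -0.4869 -0.5978] norm 0.772 turn [1.5543e+02 1.4000e-01 5.0000e-02] 155.4
```

```bash
python3 -m handwheel '[0.5,0.0,-0.487,-0.598,-24.5,0,0, 0.5,0.0,-0.487,-0.598,-24.5,0,0, 0.5,0.0,-0.487,-0.598,-24.5,0,0, 0.5,0.0,-0.487,-0.598,-24.5,0,0, 0.5,0.0,-0.487,-0.598,-24.5,0,0, 0.5,0.0,-0.487,-0.598,-24.5,0,0, 0.5,0.0,-0.487,-0.598,-24.5,0,0, 0.5,0.0,-0.487,-0.598,-24.5,0,0, 0.5,0.0,-0.487,-0.598,-24.5,0,0, 0.5,0.0,-0.487,-0.598,-24.5,0,0, 0.5,0.0,-0.487,-0.598,-24.5,0,0, 0.5,0.0,-0.487,-0.598,-24.5,0,0]' 30
python3 - <<'E'
from h import *
delta([.599,.1325,.2],target(-40))
E
```

```text
t: 1.1
tool_pos: [0.4831, -0.1107, 0.231]
tool_rot: [1.703, 0.793, -1.703]
contact_force: [0.6, 0.5, -0.1]
opening: 0.0427
shift [ 0.031  -0.0679 -0.2607] norm 0.271 turn [-0.08  0.    0.  ] 0.1
```

```bash
python3 -m handwheel '[0.5,0.03,-0.068,-0.261,0,0,0, 0.5,0.03,-0.068,-0.261,0,0,0, 0.5,0.03,-0.068,-0.261,0,0,0, 0.5,0.03,-0.068,-0.261,0,0,0, 0.5,0.03,-0.068,-0.261,0,0,0, 0.5,0.03,-0.068,-0.261,0,0,0, 0.5,0.03,-0.068,-0.261,0,0,0, 0.5,0.03,-0.068,-0.261,0,0,0, 0.5,0.06,-0.068,-0.261,0,0,0, 0.5,0.06,-0.068,-0.261,0,0,0]'
python3 - <<'E'
from h import *
delta([.599,.1325,.114],target(-40))
p,d=ctrl.get_image("scene"); cv2.imwrite("pics/s1.png",p)
E
```

```text
t: 1.93
tool_pos: [0.5958, 0.1303, 0.1659]
tool_rot: [1.695, 0.796, -1.711]
contact_force: [-1.4, 0.2, -1.8]
opening: 0.0425
shift [ 0.0518  0.0013 -0.0041] norm 0.052 turn [-0.04  0.38  0.35] 0.5
```

View pics/s1.png

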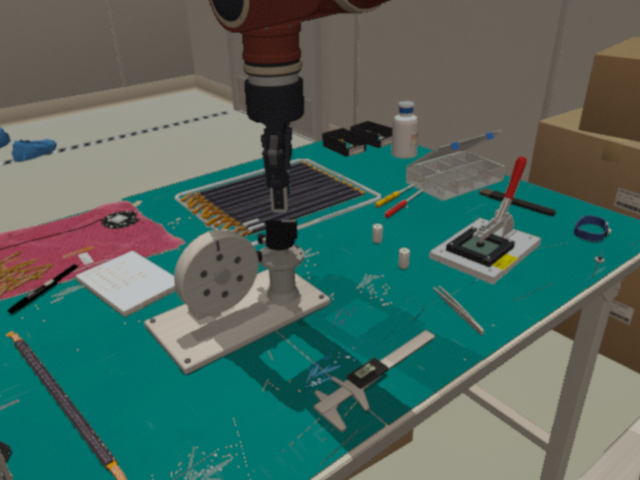

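Run:
```python
from h import *
p,R,o=pose(); print(p,np.array(o["dq"]).round(3)); delta([.599,.1325,.114],target(-40))
```

```text
[0.59618945 0.12998795 0.16747506] [-0.012 -0.031 -0.04   0.003  0.01   0.002]
shift [ 0.0534  0.0008 -0.004 ] norm 0.054 turn [-0.08  0.34  0.31] 0.5
```

```bash
python3 -m handwheel '[0.5,0.02,0,-0.003,0,0,0, 0.5,0.04,0,-0.003,0,0,0, 0.5,0.055,0,-0.003,0,0,0, 0.5,0.055,0,-0.003,0,0,0, 0.5,0.055,0,-0.003,0,0,0]'
python3 - <<'E'
from h import *
p,d=ctrl.get_image("top"); cv2.imwrite("pics/t2.png",cv2.resize(p[170:300,190:345],(775,650),interpolation=cv2.INTER_CUBIC)[:600])
p,d=ctrl.get_image("scene"); cv2.imwrite("pics/s2.png",cv2.resize(p[150:350,140:340],(600,600),interpolation=cv2.INTER_CUBIC))
p,R,o=pose();print(p)
E
```

```text
t: 2.4
tool_pos: [0.6003, 0.1322, 0.1164]
tool_rot: [1.702, 0.792, -1.705]
contact_force: [1.1, -0.2, 0.3]
opening: 0.0427
[0.60179529 0.13257801 0.11835551]
```

View pics/s2.png

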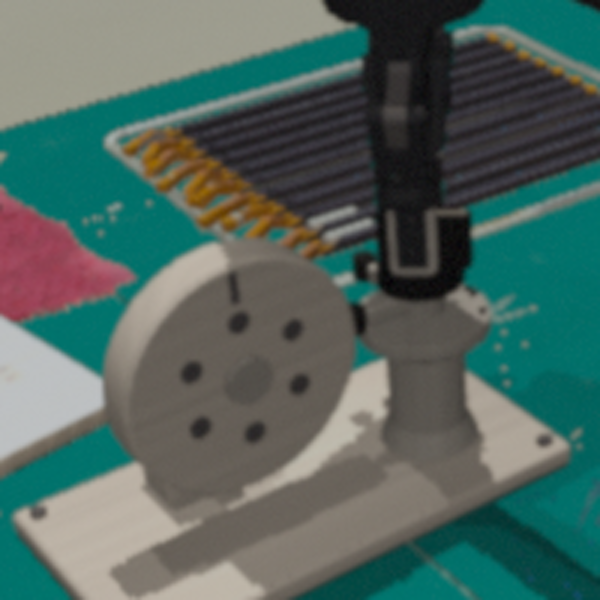

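View pics/t2.png

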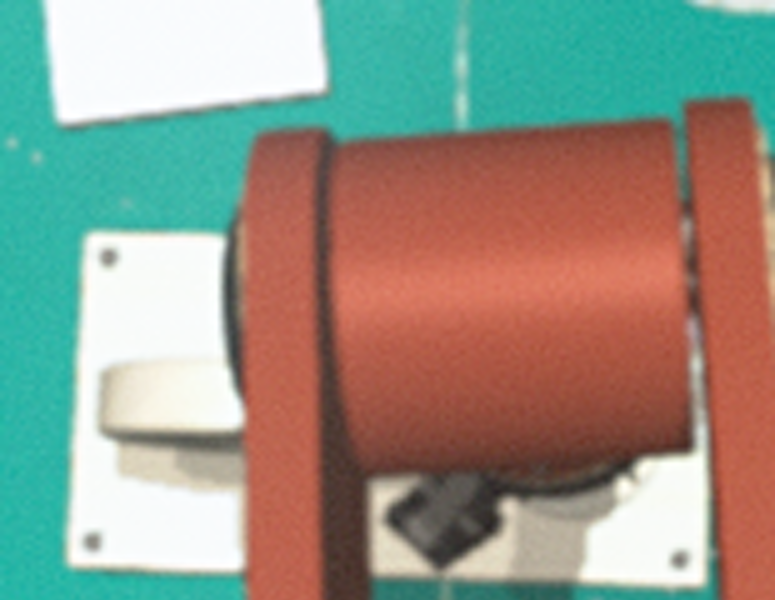

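```bash
python3 -m handwheel '[0,0,0,0,0,0,0, 0,0,0,0,0,0,0, 0,0,0,0,0,0,0, 0,0,0,0,0,0,0, 0,0,0,0,0,0,0, 0,0,0,0,0,0,0]' 30; python3 -c "
from h import *
p,R,o=pose();print(p,o['wrist_torque'],o['contact_force'])"
```

```text
t: 3.0
tool_pos: [0.6002, 0.1343, 0.1181]
tool_rot: [1.703, 0.796, -1.704]
contact_force: [-6.2, 3.5, 6.4]
opening: 0.0102
[0.600182   0.13427887 0.11806993] [ 0.46384335  1.00808391 -0.08508578] [-6.22060188  3.49334678  6.43435923]
```

```bash
python3 -m handwheel '[0,0,0,0,-6,0,0, 0,0,0,0,-12,0,0, 0,0,0,0,-18,0,0, 0,0,0,0,-24,0,0, 0,0,0,0,-30,0,0, 0,0,0,0,-36,0,0, 0,0,0,0,-40,0,0, 0,0,0,0,-40,0,0, 0,0,0,0,-40,0,0]'
python3 - <<'E'
from h import *
p,R,o=pose();print(p,np.degrees(np.arctan2(*R.as_matrix()[1::-1,1])),o["opening"],o["contact_force"])
p,d=ctrl.get_image("scene"); cv2.imwrite("pics/s3.png",cv2.resize(p[150:350,140:340],(600,600),interpolation=cv2.INTER_CUBIC))
E
```

```text
t: 3.75
tool_pos: [0.5998, 0.1345, 0.1181]
tool_rot: [1.21, 1.213, -1.21]
contact_force: [-7.7, 2.9, 8.4]
opening: 0.0106
[0.59978606 0.13450296 0.11812557] -0.033008820673155574 0.010624467891550424 [-7.71722666  2.85771414  8.42177091]
```

View pics/s3.png

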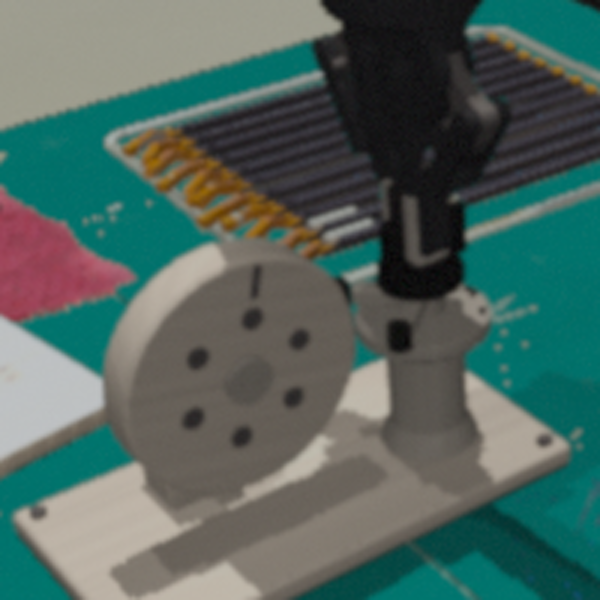

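```bash
python3 -m handwheel '[0.5,0,0,0,-40,0,0, 0.5,0,0,0,-40,0,0, 0.5,0,0,0,-40,0,0, 0.5,0,0,0,-40,0,0]' >/dev/null 2>&1; echo $?
python3 - <<'E'
from h import *
p,R,o=pose();print(o["t"],p,o["opening"],o["contact_force"]);delta([.6,.238,.20],target(0))
E
```

```text
0
4.1333 [0.60116353 0.13308712 0.11702173] 0.042722145555371314 [-0.21848054 -0.50158898 -0.1185364 ]
shift [-0.083   0.0498 -0.0923] norm 0.134 turn [ 2.894e+01  1.000e-02 -6.000e-02] 28.9
```

```bash
python3 -m handwheel '[0.5,-0.045,0,0,0,0,0, 0.5,-0.085,0,0,0,0,0, 0.5,-0.085,0,0,0,0,0, 0.5,-0.085,0,0,29,0,0, 0.5,-0.085,0,0,29,0,0]'
python3 - <<'E'
from h import *
p,d=ctrl.get_image("scene"); cv2.imwrite("pics/s4.png",cv2.resize(p[150:350,140:340],(600,600),interpolation=cv2.INTER_CUBIC))
p,d=ctrl.get_image("top"); cv2.imwrite("pics/t4.png",cv2.resize(p[170:300,190:345],(715,600),interpolation=cv2.INTER_CUBIC))
E
```

```text
t: 4.55
tool_pos: [0.6019, 0.1331, 0.2038]
tool_rot: [1.03, 1.311, -1.025]
contact_force: [-0.3, -0.1, 0.1]
opening: 0.0426
```

View pics/s4.png

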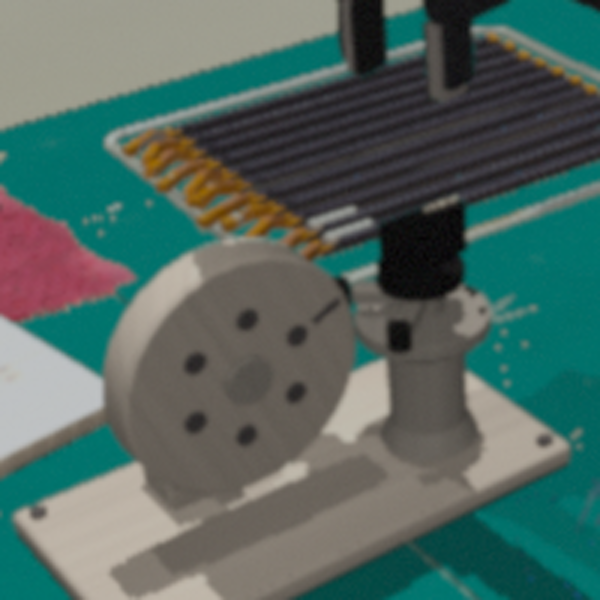

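View pics/t4.png

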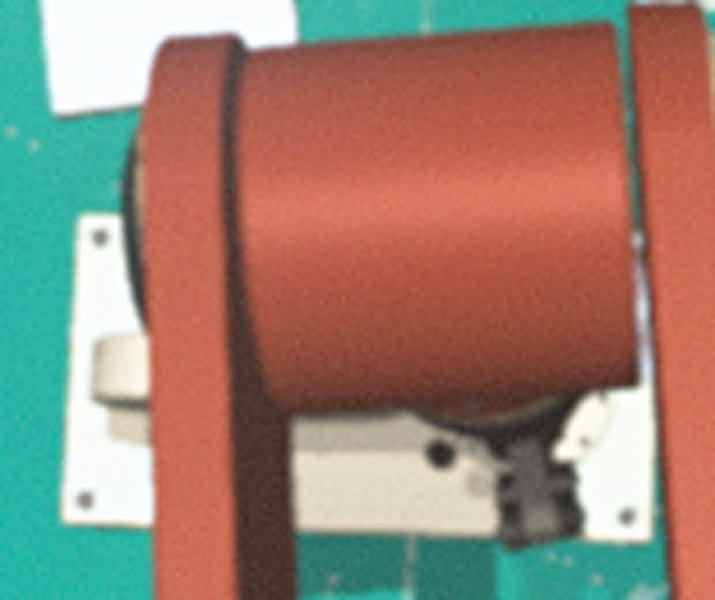

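```bash
cat >> h.py <<'E'
AX=np.array([.600,.238,.095]); 
def slot(img,debug=None):
    # rectify the front face (x=.588): 4 px/mm
    N=280; S=.07/140
    g=np.array([[AX[1]+140*S,AX[2]+140*S],[AX[1]-140*S,AX[2]+140*S],[AX[1]-140*S,AX[2]-140*S],[AX[1]+140*S,AX[2]-140*S]])
    uv=proj("scene",np.c_[np.full(4,.588),g]).astype(np.float32)
    H=cv2.getPerspectiveTransform(uv,np.array([[0,0],[N,0],[N,N],[0,N]],np.float32))
    w=cv2.warpPerspective(img,H,(N,N)); gr=cv2.cvtColor(w,cv2.COLOR_BGR2GRAY)
    if debug: cv2.imwrite(debug,cv2.resize(w,(560,560)))
    m=(gr<75).astype(np.uint8)
    yy,xx=np.mgrid[:N,:N]; r=np.hypot(xx-140,yy-140)*S; m[(r>.057)|(r<.020)]=0
    n,l,st,ce=cv2.connectedComponentsWithStats(m); out=[]
    for k in range(1,n):
        if st[k][4]<20: continue
        dx,dy=ce[k][0]-140,140-ce[k][1]; out.append((round(np.degrees(np.arctan2(dx,dy)),1),round(np.hypot(dx,dy)*S*1e3,1),int(st[k][4])))
    return out
def look(tag):
    p,d=ctrl.get_image("scene"); cv2.imwrite(f"pics/{tag}.png",p); return slot(p,f"pics/{tag}_w.png")
E
python3 - <<'E'
from h import *
for f in("scene0","s1"): print(slot(cv2.imread(f"pics/{f}.png"),f"pics/{f}_w.png"))
delta([.6,.238,.20],target(0)); print(look("s5"))
E
```

```text
[(np.float64(-1.2), np.float64(45.9), 336), (np.float64(-1.3), np.float64(28.4), 458), (np.float64(61.8), np.float64(29.4), 466), (np.float64(-63.6), np.float64(29.4), 438), (np.float64(121.3), np.float64(31.0), 479), (np.float64(-123.6), np.float64(30.7), 434), (np.float64(178.4), np.float64(31.6), 477)]
[(np.float64(-1.3), np.float64(46.3), 284), (np.float64(-1.3), np.float64(28.4), 392), (np.float64(61.8), np.float64(29.4), 395), (np.float64(-63.6), np.float64(29.4), 377), (np.float64(121.3), np.float64(31.1), 412), (np.float64(-123.6), np.float64(30.7), 377), (np.float64(178.5), np.float64(31.6), 404)]
shift [ 0.0022  0.0247 -0.102 ] norm 0.105 turn [ 1.427e+01  1.000e-02 -9.000e-02] 14.3
[(np.float64(14.7), np.float64(28.5), 363), (np.float64(-48.1), np.float64(29.1), 368), (np.float64(76.2), np.float64(47.9), 267), (np.float64(77.1), np.float64(29.8), 366), (np.float64(-108.5), np.float64(30.4), 384), (np.float64(135.7), np.float64(31.3), 378), (np.float64(-167.0), np.float64(31.5), 385)]
```

View pics/s5_w.png

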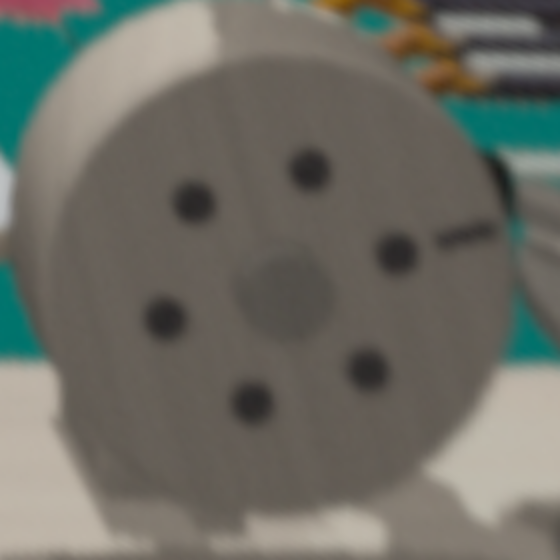

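```bash
python3 -m handwheel '[0.5,0,0.025,-0.102,14.3,0,0, 0.5,0,0.025,-0.102,14.3,0,0, 0.5,0,0.025,-0.102,14.3,0,0, 0.5,0,0.025,-0.102,14.3,0,0, 0.5,0,0.025,-0.102,14.3,0,0, 0.5,0,0.025,-0.102,14.3,0,0]'
python3 - <<'E'
from h import *
print(look("s6"))
E
python3 -m handwheel '[0.5,0,0,0,0,0,0, 0.5,0,0,0,0,0,0, 0.5,0,0,0,0,0,0, 0.5,0,0,0,0,0,0, 0.5,0,0,0,0,0,0, 0.5,0,0,0,0,0,0]'
python3 - <<'E'
from h import *
print(look("s7"));delta([.6,.238,.20],target(0))
p,d=ctrl.get_image("top"); cv2.imwrite("pics/t7.png",cv2.resize(p[170:300,190:345],(715,600),interpolation=cv2.INTER_CUBIC))
E
```

```text
t: 5.2
tool_pos: [0.5999, 0.2375, 0.2011]
tool_rot: [1.208, 1.209, -1.209]
contact_force: [-0.5, -0.1, -0.1]
opening: 0.043
[(np.float64(-25.5), np.float64(28.6), 358), (np.float64(37.8), np.float64(28.8), 365), (np.float64(-87.0), np.float64(29.9), 377), (np.float64(99.1), np.float64(30.4), 359), (np.float64(98.0), np.float64(48.7), 246), (np.float64(-146.0), np.float64(31.2), 363), (np.float64(156.9), np.float64(31.6), 369)]
t: 5.75
tool_pos: [0.6, 0.2378, 0.2013]
tool_rot: [1.21, 1.209, -1.21]
contact_force: [-0.1, 0.0, -0.3]
opening: 0.0429
[(np.float64(-19.9), np.float64(28.4), 353), (np.float64(43.6), np.float64(28.9), 354), (np.float64(-81.7), np.float64(29.8), 374), (np.float64(104.1), np.float64(30.6), 368), (np.float64(103.2), np.float64(49.0), 257), (np.float64(-140.8), np.float64(31.1), 368), (np.float64(161.7), np.float64(31.7), 379)]
shift [ 0.0013  0.     -0.0001] norm 0.001 turn [-0.05 -0.   -0.  ] 0.1
```

View pics/t7.png

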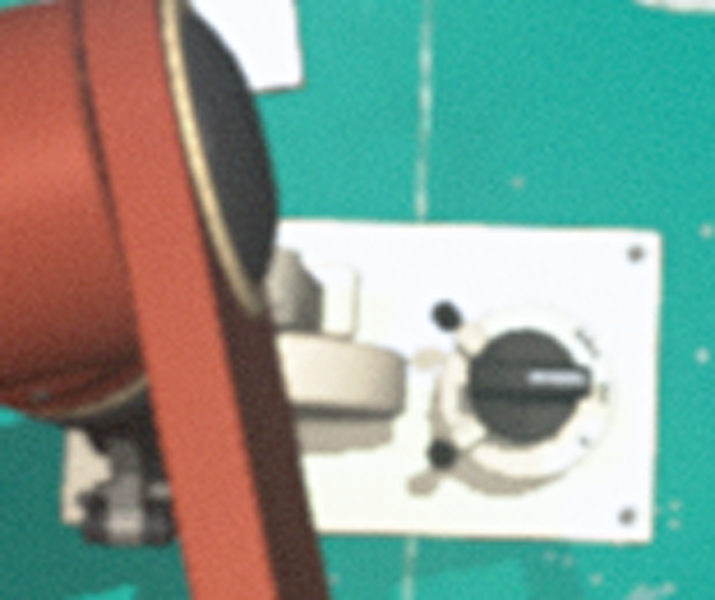

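View pics/s7.png

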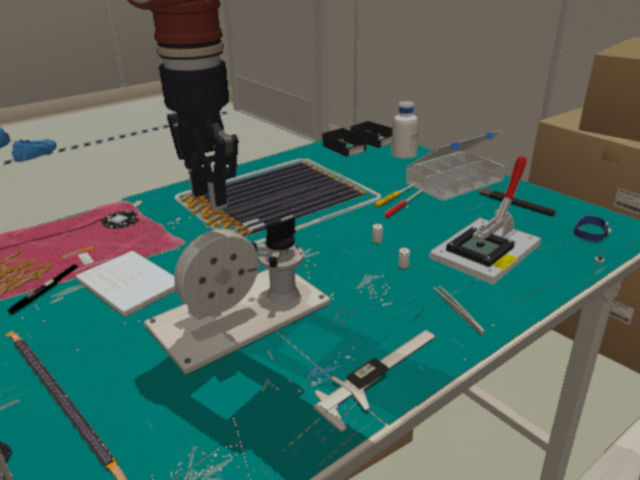

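Run:
```python
from h import *
for tilt,r in((-45,.095),(-45,.03)):
    R=target(0,tilt); p=AX-R.apply([r,0,0]); print(tilt,p.round(3)); delta(p,R)
print(pose()[2]["q"].round(3))
```

```text
-45 [0.6   0.305 0.162]
shift [ 0.0391 -0.     -0.0672] norm 0.078 turn [-5.0e-02 -4.5e+01  2.0e-02] 45.0
-45 [0.6   0.259 0.116]
shift [ 0.0851  0.     -0.0213] norm 0.088 turn [-5.0e-02 -4.5e+01  2.0e-02] 45.0
[ 0.262  0.119  1.593 -0.     1.43   0.263]
```

```bash
python3 -m handwheel '[0.5,0,0,-0.025,0,-7,0, 0.5,0,0,-0.05,0,-14,0, 0.5,0.01,0,-0.067,0,-21,0, 0.5,0.02,0,-0.067,0,-28,0, 0.5,0.03,0,-0.067,0,-35,0, 0.5,0.039,0,-0.067,0,-42,0, 0.5,0.039,0,-0.067,0,-45,0, 0.5,0.039,0,-0.067,0,-45,0, 0.5,0.039,0,-0.067,0,-45,0]'
python3 - <<'E'
from h import *
print(look("s8"))
R=target(0,-45); p=AX-R.apply([.03,0,0]); delta(p,R); o=pose()[2]; print(o["q"].round(3), o["tool_pos"])
E
```

```text
t: 6.6
tool_pos: [0.5998, 0.3055, 0.1612]
tool_rot: [0.613, 0.615, -1.483]
contact_force: [-0.4, -0.1, 0.0]
opening: 0.0427
[(np.float64(-18.5), np.float64(28.5), 390), (np.float64(44.7), np.float64(28.9), 401), (np.float64(-80.7), np.float64(29.8), 407), (np.float64(105.3), np.float64(30.7), 407), (np.float64(104.3), np.float64(49.0), 308), (np.float64(-139.5), np.float64(31.2), 409), (np.float64(162.9), np.float64(31.6), 397)]
shift [ 0.0654 -0.0004 -0.0004] norm 0.065 turn [-0.07 -0.09  0.  ] 0.1
[ 0.602  0.524  1.302 -0.637  1.781  0.618] [0.6003941  0.30511579 0.16281388]
```

View pics/s8.png

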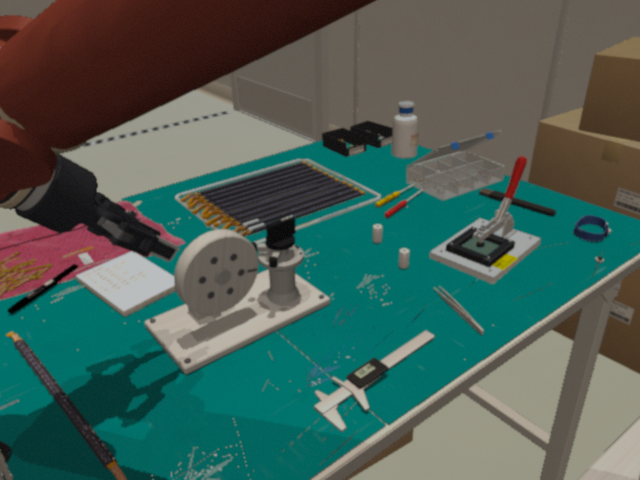

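```bash
python3 -m handwheel '[0.5,0.035,0,0,0,0,0, 0.5,0.065,0,0,0,0,0, 0.5,0.065,0,0,0,0,0, 0.5,0.065,0,0,0,0,0]'; python3 -c "
from h import *
print(look('s9'),ctrl.get_obs()['tool_pos'])"; python3 -m handwheel '[0,0,0,0,0,0,0, 0,0,0,0,0,0,0, 0,0,0,0,0,0,0, 0,0,0,0,0,0,0, 0,0,0,0,0,0,0]' 35;  python3 -c "
from h import *
print(look('s9b'),ctrl.get_obs()['wrist_torque'])"
```

```text
t: 6.98
tool_pos: [0.6, 0.2572, 0.1168]
tool_rot: [0.616, 0.614, -1.486]
contact_force: [0.5, -0.1, 0.3]
opening: 0.0425
[(np.float64(-48.8), np.float64(40.2), 2936), (np.float64(-16.0), np.float64(29.0), 209), (np.float64(44.8), np.float64(28.9), 323), (np.float64(-80.4), np.float64(29.8), 333), (np.float64(105.5), np.float64(30.6), 326), (np.float64(104.3), np.float64(48.9), 206), (np.float64(-139.4), np.float64(31.1), 333), (np.float64(162.9), np.float64(31.6), 324)] [0.60077346 0.2584257  0.1182082 ]
t: 7.45
tool_pos: [0.6007, 0.2602, 0.1191]
tool_rot: [0.617, 0.612, -1.482]
contact_force: [-0.6, 1.2, 5.8]
opening: 0.0232
[(np.float64(-45.8), np.float64(42.9), 1873), (np.float64(-18.2), np.float64(28.5), 306), (np.float64(44.8), np.float64(28.9), 325), (np.float64(-80.7), np.float64(29.8), 326), (np.float64(105.4), np.float64(30.6), 333), (np.float64(104.2), np.float64(49.0), 218), (np.float64(-139.6), np.float64(31.2), 338), (np.float64(162.8), np.float64(31.6), 325)] [-0.22584549  0.41315675 -0.52657846]
```

View pics/s9b.png

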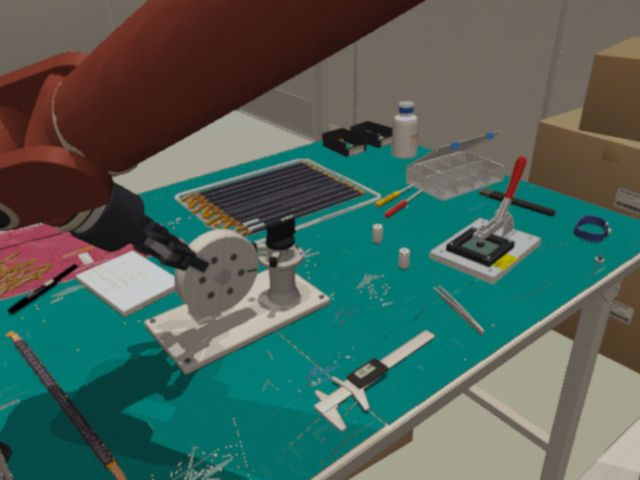

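```bash
python3 -m handwheel '[0,0.0002,0,0.0031,0,6,0, 0,0.0007,0,0.0062,0,12,0, 0,0.0015,0,0.0093,0,18,0, 0,0.0026,0,0.0122,0,24,0, 0,0.004,0,0.015,0,30,0, 0,0.0057,0,0.0176,0,36,0, 0,0.0077,0,0.0201,0,42,0, 0,0.0099,0,0.0223,0,48,0, 0,0.0124,0,0.0243,0,54,0, 0,0.015,0,0.026,0,60,0, 0,0.0178,0,0.0274,0,66,0, 0,0.0207,0,0.0285,0,72,0]';  python3 - <<'E'
from h import *
print(look('s10')); p,R,o=pose(); print(p,R.as_matrix()[:,0].round(3),o["wrist_torque"],o["contact_force"],o["q"].round(2),np.linalg.norm((p-AX)[1:]))
E
```

```text
t: 8.5
tool_pos: [0.6003, 0.225, 0.1234]
tool_rot: [1.553, 1.549, -0.942]
contact_force: [-4.3, 5.2, -5.5]
opening: 0.0233
[(np.float64(36.8), np.float64(45.1), 1940), (np.float64(-8.3), np.float64(28.4), 368), (np.float64(55.7), np.float64(28.9), 306), (np.float64(-70.5), np.float64(29.6), 362), (np.float64(114.9), np.float64(31.0), 357), (np.float64(-129.8), np.float64(30.9), 374), (np.float64(172.2), np.float64(31.6), 357), (np.float64(172.1), np.float64(49.6), 235)]
[0.6001971  0.22284396 0.12200916] [ 0.002  0.463 -0.886] [ 1.47502221  0.0617189  -0.02168102] [-2.30282523  5.30983977  5.24860172] [ 0.03  0.14  1.77  0.51  1.26 -0.13] 0.03097095939276573
```

View pics/s10.png

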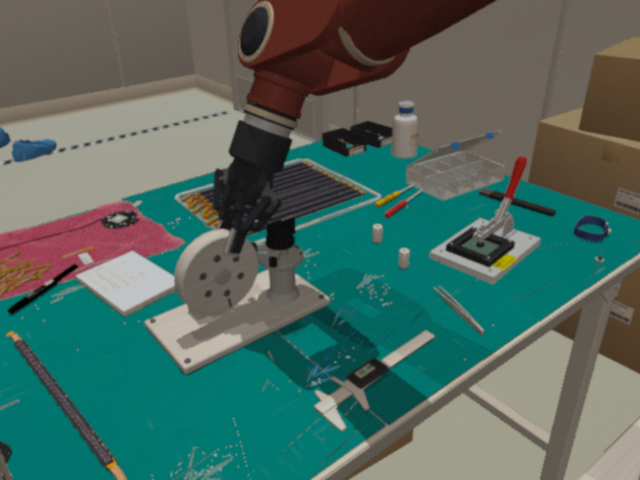

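```bash
python3 -m handwheel '[0,0.0002,0,0.0026,0,5,0, 0,0.0005,0,0.0052,0,10,0, 0,0.0006,0,0.0062,0,12,0, 0,0.0006,0,0.0062,0,12,0]';  python3 - <<'E'
from h import *
print(look('s11')); p,R,o=pose(); print(p,R.as_matrix()[:,0].round(3),o["wrist_torque"],o["contact_force"])
E
python3 -m handwheel '[0.5,0,0,0,0,0,0, 0.5,0,0,0,0,0,0, 0.5,0,0,0,0,0,0, 0.5,-0.03,0,0,0,0,0, 0.5,-0.06,0,0,0,0,0, 0.5,-0.06,0,0,0,0,0, 0.5,-0.06,0,0,0,0,0]'
python3 -c "
from h import *
print(look('s12'))"
```

```text
t: 8.88
tool_pos: [0.6001, 0.2184, 0.1189]
tool_rot: [1.694, 1.691, -0.807]
contact_force: [-2.8, -0.3, 4.9]
opening: 0.0236
[(np.float64(51.3), np.float64(46.4), 1768), (np.float64(5.6), np.float64(28.4), 370), (np.float64(-57.1), np.float64(29.3), 363), (np.float64(68.7), np.float64(29.2), 331), (np.float64(-117.1), np.float64(30.6), 366), (np.float64(127.5), np.float64(31.2), 343), (np.float64(-175.3), np.float64(31.4), 350), (np.float64(-175.1), np.float64(49.5), 240)]
[0.60014314 0.21851125 0.1190164 ] [ 0.     0.629 -0.777] [-0.22521317  0.46941381  0.02260678] [-2.5864016  -2.38338883  4.51594102]
t: 9.52
tool_pos: [0.6015, 0.1807, 0.1672]
tool_rot: [1.692, 1.685, -0.803]
contact_force: [-0.8, -0.7, -0.9]
opening: 0.0424
[(np.float64(-4.1), np.float64(28.3), 379), (np.float64(58.8), np.float64(29.2), 361), (np.float64(-66.6), np.float64(29.4), 371), (np.float64(118.6), np.float64(31.0), 374), (np.float64(-126.0), np.float64(30.8), 372), (np.float64(175.9), np.float64(31.6), 360), (np.float64(176.0), np.float64(49.2), 245)]
```

```bash
python3 - <<'E'
from h import *
R=target(0,15); delta(AX-R.apply([.09,0,0]),R); print(pose()[0])
E
python3 -m handwheel '[0.5,0,0,0,0,0,0, 0.5,0,0,0,0,0,0, 0.5,0,0,0,0,0,0, 0.5,0,0,0,0,0,0, 0.5,0,0,0,0,0,0, 0.5,0,0,0,0,0,0]' >/dev/null
python3 -c "
from h import *
print(look('s13')[-1])"
python3 -m handwheel '[0.5,0,0,0,0,0,0, 0.5,0,0,0,0,0,0, 0.5,0,0,0,0,0,0, 0.5,0,0,0,0,0,0, 0.5,0,0,0,0,0,0, 0.5,0,0,0,0,0,0]' >/dev/null
python3 -c "
from h import *
print(look('s14'))"
```

```text
shift [ 0.0082 -0.0003 -0.0363] norm 0.037 turn [ -0.   -23.96  -0.1 ] 24.0
[0.60026609 0.18130247 0.16552348]
(np.float64(174.1), np.float64(49.0), 239)
[(np.float64(-6.5), np.float64(28.5), 369), (np.float64(56.6), np.float64(29.2), 363), (np.float64(-68.6), np.float64(29.5), 371), (np.float64(116.3), np.float64(30.9), 365), (np.float64(-128.4), np.float64(30.8), 375), (np.float64(173.8), np.float64(31.5), 369), (np.float64(173.8), np.float64(49.2), 237)]
```

```bash
python3 -m handwheel '[0.5,0.002,0,-0.009,0,-6,0, 0.5,0.004,0,-0.018,0,-12,0, 0.5,0.006,0,-0.027,0,-18,0, 0.5,0.008,0,-0.036,0,-24,0, 0.5,0.008,0,-0.036,0,-24,0, 0.5,0.008,0,-0.036,0,-24,0]'
python3 - <<'E'
from h import *
print(look('s15')[-1]);R=target(0,15); delta(AX-R.apply([.03,0,0]),R)
E
```

```text
t: 11.17
tool_pos: [0.6, 0.2159, 0.1827]
tool_rot: [1.399, 1.4, -1.07]
contact_force: [0.5, 0.2, 0.1]
opening: 0.0427
(np.float64(173.7), np.float64(49.2), 233)
shift [ 0.0596  0.0003 -0.0001] norm 0.06 turn [ 0.02 -0.05  0.02] 0.1
```

```bash
python3 -m handwheel '[0.5,0.03,0,0,0,0,0, 0.5,0.06,0,0,0,0,0, 0.5,0.06,0,0,0,0,0, 0.5,0.06,0,0,0,0,0, 0,0.06,0,0,0,0,0, 0,0.06,0,0,0,0,0, 0,0.06,0,0,0,0,0, 0,0.06,0,0,0,0,0, 0,0.06,0,0,0,0,0]' 35
python3 - <<'E'
from h import *
print(look('s16')); p,R,o=pose(); print(p,o["wrist_torque"],o["contact_force"])
E
```

```text
t: 11.97
tool_pos: [0.6003, 0.229, 0.1254]
tool_rot: [1.4, 1.398, -1.074]
contact_force: [-4.8, -3.5, 2.8]
opening: 0.0232
[(np.float64(25.9), np.float64(44.3), 2005), (np.float64(-6.6), np.float64(28.7), 385), (np.float64(56.4), np.float64(29.2), 353), (np.float64(-69.1), np.float64(29.6), 369), (np.float64(116.1), np.float64(30.9), 365), (np.float64(-128.9), np.float64(30.9), 365), (np.float64(173.4), np.float64(31.6), 365), (np.float64(173.4), np.float64(49.2), 229)]
[0.60032498 0.22901709 0.12541385] [-0.60752042  0.5840881  -0.11040354] [-4.55059628 -3.72958404  2.49720765]
```

```bash
python3 -m handwheel '[0,0.0002,0,-0.0031,0,-6,0, 0,0.0007,0,-0.0062,0,-12,0, 0,0.0015,0,-0.0093,0,-18,0, 0,0.0026,0,-0.0122,0,-24,0, 0,0.004,0,-0.015,0,-30,0, 0,0.0057,0,-0.0176,0,-36,0, 0,0.0077,0,-0.0201,0,-42,0, 0,0.0099,0,-0.0223,0,-48,0, 0,0.0124,0,-0.0243,0,-54,0, 0,0.015,0,-0.026,0,-60,0, 0,0.015,0,-0.026,0,-60,0, 0,0.015,0,-0.026,0,-60,0]';  python3 - <<'E'
from h import *
print(look('s17')); p,R,o=pose(); print(p,R.as_matrix()[:,0].round(3),o["wrist_torque"],o["contact_force"])
E
python3 -m handwheel '[0.5,0,0,0,0,0,0, 0.5,0,0,0,0,0,0, 0.5,0,0,0,0,0,0, 0.5,-0.03,0,0,0,0,0, 0.5,-0.06,0,0,0,0,0, 0.5,-0.06,0,0,0,0,0, 0.5,-0.06,0,0,0,0,0]'
python3 -c "
from h import *
print(look('s18'));R=target(0,5); delta(AX-R.apply([.09,0,0]),R)"
```

```text
t: 13.02
tool_pos: [0.6007, 0.2605, 0.1175]
tool_rot: [0.616, 0.613, -1.482]
contact_force: [-2.5, 2.5, 3.1]
opening: 0.0234
[(np.float64(-49.7), np.float64(40.7), 2264), (np.float64(-7.8), np.float64(28.4), 332), (np.float64(55.1), np.float64(29.1), 326), (np.float64(115.2), np.float64(30.9), 326), (np.float64(-129.8), np.float64(31.0), 337), (np.float64(114.2), np.float64(48.8), 196), (np.float64(172.7), np.float64(31.6), 344)]
[0.6007291  0.26042413 0.11752905] [ 0.001 -0.705 -0.709] [ 0.4192309   0.28137319 -0.53850165] [-2.79317366  4.43586501  3.98178138]
t: 13.65
tool_pos: [0.601, 0.3021, 0.1601]
tool_rot: [0.618, 0.613, -1.48]
contact_force: [-0.3, 0.2, -1.3]
opening: 0.0428
[(np.float64(-7.5), np.float64(28.5), 389), (np.float64(55.5), np.float64(29.2), 407), (np.float64(-69.8), np.float64(29.5), 404), (np.float64(115.4), np.float64(31.0), 403), (np.float64(-129.5), np.float64(30.9), 410), (np.float64(114.5), np.float64(48.3), 267), (np.float64(173.2), np.float64(31.7), 422)]
shift [ 0.0314 -0.0002  0.0687] norm 0.076 turn [-5.000e-02  4.996e+01 -2.000e-02] 50.0
```

```bash
python3 -m handwheel '[0.5,0.001,0,0.011,0,7,0, 0.5,0.003,0,0.023,0,14,0, 0.5,0.007,0,0.034,0,21,0, 0.5,0.012,0,0.045,0,28,0, 0.5,0.017,0,0.054,0,35,0, 0.5,0.023,0,0.061,0,42,0, 0.5,0.031,0,0.069,0,50,0, 0.5,0.031,0,0.069,0,50,0, 0.5,0.031,0,0.069,0,50,0, 0.5,0.031,0,0.069,0,50,0]'
python3 - <<'E'
from h import *
R=target(0,5); delta(AX-R.apply([.03,0,0]),R); print(pose()[0])
E
```

```text
t: 14.53
tool_pos: [0.5992, 0.2295, 0.1836]
tool_rot: [1.273, 1.273, -1.171]
contact_force: [0.2, 1.0, 0.1]
opening: 0.0427
shift [ 0.059   0.0009 -0.0008] norm 0.059 turn [-0.15  0.08  0.12] 0.2
[0.59923662 0.22953919 0.18361067]
```

```bash
python3 -m handwheel '[0.5,0.03,0,0,0,0,0, 0.5,0.06,0,0,0,0,0, 0.5,0.06,0,0,0,0,0, 0.5,0.06,0,0,0,0,0, 0,0.06,0,0,0,0,0, 0,0.06,0,0,0,0,0, 0,0.06,0,0,0,0,0, 0,0.06,0,0,0,0,0, 0,0.06,0,0,0,0,0]' 35
python3 - <<'E'
from h import *
print(look('s19')); p,R,o=pose(); print(p,R.as_matrix()[:,0].round(3))
E
```

```text
t: 15.28
tool_pos: [0.6004, 0.2366, 0.1273]
tool_rot: [1.276, 1.273, -1.165]
contact_force: [-4.2, 2.6, 4.6]
opening: 0.0235
[(np.float64(11.5), np.float64(43.7), 2037), (np.float64(-9.7), np.float64(27.5), 233), (np.float64(55.6), np.float64(29.2), 353), (np.float64(-69.6), np.float64(29.5), 370), (np.float64(115.6), np.float64(31.0), 360), (np.float64(-129.2), np.float64(30.9), 357), (np.float64(114.6), np.float64(48.6), 235), (np.float64(173.0), np.float64(31.6), 367)]
[0.60043388 0.23653124 0.12733262] [ 0.002  0.089 -0.996]
```

```bash
python3 -m handwheel '[0,0.0002,0,-0.0031,0,-6,0, 0,0.0007,0,-0.0062,0,-12,0, 0,0.0015,0,-0.0093,0,-18,0, 0,0.0026,0,-0.0122,0,-24,0, 0,0.004,0,-0.015,0,-30,0, 0,0.0057,0,-0.0176,0,-36,0, 0,0.0077,0,-0.0201,0,-42,0, 0,0.0099,0,-0.0223,0,-48,0, 0,0.0115,0,-0.0236,0,-52,0, 0,0.0115,0,-0.0236,0,-52,0, 0,0.0115,0,-0.0236,0,-52,0]';  python3 - <<'E'
from h import *
print(look('s20')); p,R,o=pose(); print(p,R.as_matrix()[:,0].round(3))
E
python3 -m handwheel '[0.5,0,0,0,0,0,0, 0.5,0,0,0,0,0,0, 0.5,0,0,0,0,0,0, 0.5,-0.03,0,0,0,0,0, 0.5,-0.06,0,0,0,0,0, 0.5,-0.06,0,0,0,0,0, 0.5,-0.06,0,0,0,0,0]'
python3 -c "
from h import *
print(look('s21'))"
python3 -m handwheel '[0.5,0,0,0,0,0,0, 0.5,0,0,0,0,0,0, 0.5,0,0,0,0,0,0, 0.5,0,0,0,0,0,0, 0.5,0,0,0,0,0,0, 0.5,0,0,0,0,0,0, 0.5,0,0,0,0,0,0, 0.5,0,0,0,0,0,0, 0.5,0,0,0,0,0,0, 0.5,0,0,0,0,0,0]' >/dev/null
python3 -c "
from h import *
print(look('s22'))"
python3 -m handwheel '[0.5,0,0,0,0,0,0, 0.5,0,0,0,0,0,0, 0.5,0,0,0,0,0,0, 0.5,0,0,0,0,0,0, 0.5,0,0,0,0,0,0, 0.5,0,0,0,0,0,0, 0.5,0,0,0,0,0,0, 0.5,0,0,0,0,0,0, 0.5,0,0,0,0,0,0, 0.5,0,0,0,0,0,0]' >/dev/null
python3 -c "
from h import *
print(look('s23'))"
```

```text
t: 16.25
tool_pos: [0.6007, 0.2616, 0.1177]
tool_rot: [0.588, 0.584, -1.49]
contact_force: [-2.5, 3.6, 5.9]
opening: 0.0234
[(np.float64(-49.8), np.float64(42.0), 1981), (np.float64(2.6), np.float64(28.5), 320), (np.float64(64.4), np.float64(47.9), 209), (np.float64(65.5), np.float64(29.3), 328), (np.float64(-120.2), np.float64(30.6), 334), (np.float64(124.9), np.float64(31.1), 328), (np.float64(-178.3), np.float64(31.6), 325)]
[0.60070958 0.26153054 0.1177308 ] [ 0.001 -0.731 -0.682]
t: 16.88
tool_pos: [0.601, 0.3051, 0.1585]
tool_rot: [0.591, 0.586, -1.488]
contact_force: [-0.4, -0.2, 0.2]
opening: 0.0427
[(np.float64(-29.4), np.float64(28.6), 378), (np.float64(34.0), np.float64(28.6), 390), (np.float64(-90.9), np.float64(30.1), 400), (np.float64(95.0), np.float64(30.3), 389), (np.float64(93.9), np.float64(48.7), 301), (np.float64(-149.8), np.float64(31.2), 410), (np.float64(153.0), np.float64(31.5), 398)]
[(np.float64(-19.5), np.float64(28.6), 383), (np.float64(43.9), np.float64(28.8), 392), (np.float64(-81.3), np.float64(29.8), 400), (np.float64(104.9), np.float64(30.6), 393), (np.float64(103.6), np.float64(49.0), 285), (np.float64(-140.2), np.float64(31.1), 406), (np.float64(162.3), np.float64(31.7), 396)]
[(np.float64(-18.5), np.float64(28.5), 376), (np.float64(44.9), np.float64(28.8), 394), (np.float64(-80.6), np.float64(29.7), 385), (np.float64(105.6), np.float64(30.7), 394), (np.float64(104.3), np.float64(48.7), 294), (np.float64(-139.4), np.float64(31.1), 406), (np.float64(162.8), np.float64(31.7), 397)]
```

```bash
python3 -m handwheel '[0.5,0.03,0,0,0,0,0, 0.5,0.06,0,0,0,0,0, 0.5,0.06,0,0,0,0,0, 0.5,0.06,0,0,0,0,0, 0,0.06,0,0,0,0,0, 0,0.06,0,0,0,0,0, 0,0.06,0,0,0,0,0, 0,0.06,0,0,0,0,0, 0,0.06,0,0,0,0,0]' 40
python3 -m handwheel '[0,0.0002,0,0.0031,0,6,0, 0,0.0007,0,0.0062,0,12,0, 0,0.0015,0,0.0093,0,18,0, 0,0.0026,0,0.0122,0,24,0, 0,0.004,0,0.015,0,30,0, 0,0.0055,0,0.0173,0,35.3,0, 0,0.0055,0,0.0173,0,35.3,0, 0,0.0055,0,0.0173,0,35.3,0, 0,0.0055,0,0.0173,0,35.3,0, 0,0.0055,0,0.0173,0,35.3,0]';  python3 - <<'E'
from h import *
print(look('s24')); p,R,o=pose(); print(p,R.as_matrix()[:,0].round(3),o["contact_force"],o["opening"])
p,d=ctrl.get_image("top"); cv2.imwrite("pics/t24.png",cv2.resize(p[170:300,190:345],(715,600),interpolation=cv2.INTER_CUBIC))
E
```

```text
t: 19.45
tool_pos: [0.6007, 0.2613, 0.1175]
tool_rot: [0.59, 0.586, -1.489]
contact_force: [1.2, 1.9, 2.6]
opening: 0.0235
t: 20.28
tool_pos: [0.6005, 0.2446, 0.1258]
tool_rot: [1.057, 1.055, -1.299]
contact_force: [0.3, -0.7, 3.4]
opening: 0.0236
[(np.float64(-4.3), np.float64(40.1), 2378), (np.float64(-44.9), np.float64(28.9), 353), (np.float64(80.3), np.float64(29.8), 339), (np.float64(-105.4), np.float64(30.3), 348), (np.float64(138.8), np.float64(31.3), 342), (np.float64(-163.8), np.float64(31.4), 338), (np.float64(138.2), np.float64(49.1), 194)]
[0.60047993 0.24461601 0.12578221] [ 0.001 -0.205 -0.979] [ 0.62627666 -0.12550238  5.19898891] 0.023125835442540897
```

View pics/s24.png

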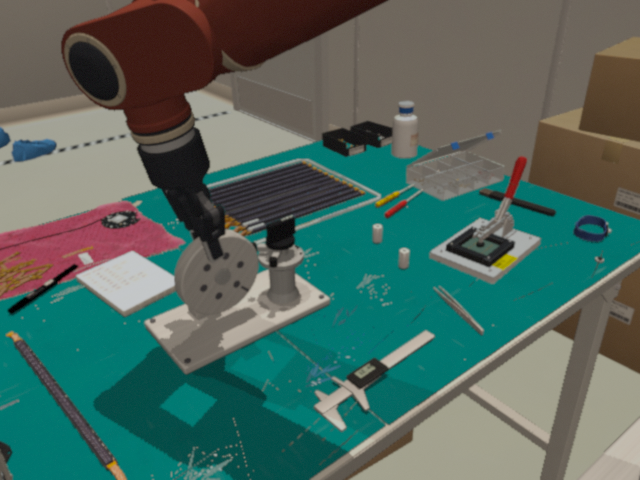

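View pics/t24.png

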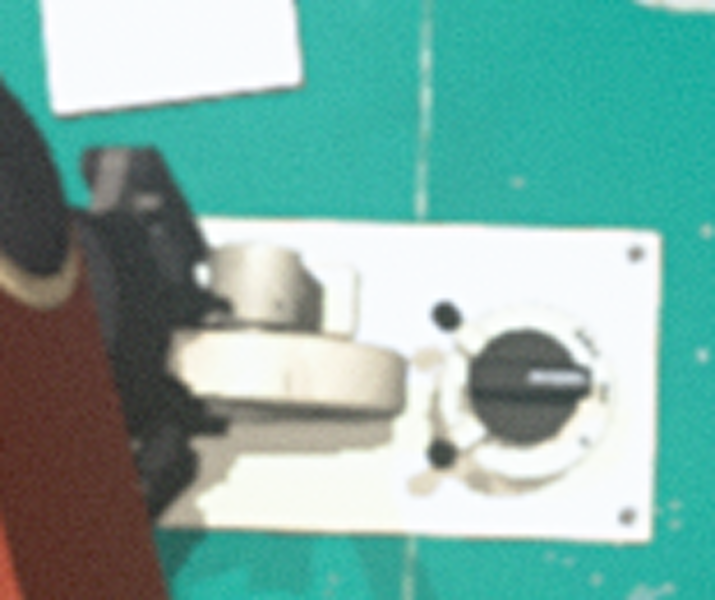

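Slot at 138.2°, the midpoint of the two stick angles is 139°. The disc is pinched, the knob pointer sits at two dots, and the spacers are in place. Handing in.

```bash
python3 -m handwheel '[0,0,0,0,0,0,0, 0,0,0,0,0,0,0, 0,0,0,0,0,0,0, 0,0,0,0,0,0,0]'; python3 -c "
from h import *
print(look('s25')[-1]);print(ctrl.finish_job())"
```

```text
t: 20.72
tool_pos: [0.6005, 0.2447, 0.1258]
tool_rot: [1.058, 1.056, -1.299]
contact_force: [0.6, -0.6, 4.8]
opening: 0.0232
(np.float64(138.1), np.float64(49.2), 195)
the job is handed in; nothing more can be done
None
```

I turned the brake knob to two dots and handed the job in with the flywheel pinched (40 N) and its heavy side, as I worked it out, straight down. No verdict was reported.

**Finding the heavy side:** I let the disc roll and stick from both sides.
- **From one side:** it stuck with the slot at 104.3°, and again at 104.3° on a second release.
- **From the other side:** it stuck at about 173.8°, tried once.
- **Result:** the midpoint is 139°, so the disc sticks about 35° short, within the stated 20 to 45°. Releasing it at about 114°, inside that band, it stayed put, which agrees.

**Last checks:**
- The slot read 138.2°, then 138.1°, so the disc was still.
- The gripper opening of 23 mm matches the disc's thickness.
- The knob pointer was at two dots in the last top picture.
- The spacers stood where they began in the last scene picture, by eye only.

**Slip and disagreement:**
- When letting go of the knob I left a turn value in the command, so the gripper turned about 29° further as it opened. The knob still ended at two dots.
- My camera angles may be off by 1 to 2°. I did not cross-check the heavy side with the wrist force sensor.

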